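# Set the stock tags to match the bead boxes

## Robot

A 6-joint arm with a two-finger parallel gripper is mounted at the origin on a cart in front of the work surface, level with it; the furniture and walls round the work are solid. World frame = base frame: x ahead of the robot, y to its left, z up, the work surface at z = 0. Lengths are in mm, angles in degrees, forces in N, time in s.
With the tool pointing down it reaches from about 350 to 850 mm from the base axis. Payload 8.1 kg.
Tool frame: the origin (TCP) lies between the finger pads; the fingertips stand 17 mm ahead of it and the grasp point (between the pads) lies 2 mm behind it; z points along the fingers, y is the line along which they close (so a half turn about z gives the same grasp; the last joint's range is limited). The gripper opens to 85 mm and grips with 20 to 120 N. Pads are 22 mm wide; open, the fingers measure 114 mm over their backs; the gripper's body (76 mm by 85 mm) begins 54 mm behind the grasp point. The pads swing forward as they close: fully open they stand 13 mm farther back than shut.
Start: joints at [65.008, 7.471, 85.268, -0, 87.261, -4.893], TCP at [206.168, 563.471, 222.092] pointing down, gripper open.
Joint ranges: [-169.43, 169.43], [-51.17, 129.36], [1.28, 143.12], [-76.62, 256.62], [0, 156.53], [-152.29, 152.29]. Speed limits (degrees/s): [136.94, 136.94, 159.86, 180, 180, 180].

## Interface

Orientations are given as [roll, pitch, yaw] about the fixed x, y, z axes, in that order (R = Rz(yaw) Ry(pitch) Rx(roll)).
In Python, from bench import sense, snapshot, hand_in, trace, place_of gives the robot as it stands.
- The arm moves only by the shell command python3 -m handwheel 'ROWS' [FORCE]. ROWS is JSON, a list of rows, each a list of 7 numbers: the opening, from -1 (shut) to 1 (fully open), then the shift along the tool's x, y, z in cm, then the turn, a rotation vector about the tool's x, y, z in rad. A call has 1 to 12 rows; each row shifts and turns the commanded pose from where the row before left it, along the tool's axes as they then stand; what a row does not reach is not made up. A row lasts 1/12 s, in which the tool goes at most 41.7 mm and 7.16 degrees, less where a joint would pass 70% of its speed; a pose out of reach is approached as far as the arm can. A call with a gripper value outside its range is refused whole. The fingers move at their own pace and stop on an object; FORCE is the grip in N (left out, the last holds). Time passes only in rows, so rows that do not move let the fingers close. It gives the time, the measured TCP pose, the force, the opening and the grip force at its end, in the units of the state.
- sense(): the state, without advancing time (a new reading comes with each control period).
- snapshot(name): name is "side" or "top" or "wrist"; returns a dict with "image" (480x640x3 uint8, red, green, blue), "intrinsics" (3x3 intrinsics, pixels), "R" (3x3) and "t" (3): a world point X has camera coordinates R X + t. Camera axes: x right, y down, z forward; pixel columns grow to the right and rows downward; lengths in mm; the calibration is good to about 2 mm. A picture is of the moment at which its call begins. There is no depth.
- hand_in(): hands the job in; it is judged then, once.
Trained networks look in a picture, given as the dict that the camera call returned (one of the last four; its "shot" number tells which), for a name from the list of things; names that differ only in an ending like _2 or _b are one class to them, and where a whole thing is asked for, a point or a joint stands for the part that bears it (a point fixed in the world has none). Each returns a list of dicts, best first, with "conf" (0 to 1); they miss things now and then, are a little off and sometimes report something else, mostly with a low value. They report only what shows in the picture. A call takes as long as a camera call.
- trace(picture, query): "pixels" (480x640 bool, what is visible of it).
- place_of(picture, query): "location" ([x, y, z] in mm, in world coordinates, good to about 4 mm: a listed point, or the origin of a listed thing).
The state is a dict: "time": time; "joint_pos": joint angles; "qd": joint speeds; "joint_efforts": joint torques, N m; "tool_pos": TCP position; "tcp_rot": TCP orientation; "ft_force": force on the tool from outside, world axes, zero at the start; "wrist_torque": the same for the moment, N m; "finger_gap": finger opening in mm; "grip_force": force on a finger pad.
Only numpy, scipy, OpenCV 4.12 (cv2) and the standard library are available. Lean on these libraries where they do the work, as an engineer would, in place of code of your own. Each camera call takes 0.05 s, during which the arm holds its last target. There are 200 camera calls.

## Task

Each of the four bead boxes behind the wooden rail has a hinged stock tag in front of it. Push over, with a fingertip, those tags that are wrong, so that the tags of the full boxes rest leaning towards their boxes with the round disc on top, and the tags of the empty boxes rest leaning towards the robot with the straight bar on top. Push gently, do not pinch the tags, and leave the boxes and the small things round about where they stand.

Things in the scene. Friction and masses are not known exactly. Their poses are not given: they have to be found in the camera images.
- rail: light wooden rail, 56 x 400 x 12 mm, fixed to the table; origin under its centre. Its y axis runs along the row of tags, its x axis points away from the robot to the boxes (yaw up to 0.22 rad either way)
- tag_0 (a joint): hinge angle of a white tag plate. 0 = leans 0.75 rad (43 deg) from upright TOWARDS THE ROBOT, raised straight bar (reorder) on top; 0.75 = upright; 1.5 = leans 43 deg AWAY, towards its box, raised round disc (full) on top. Stops at 0 and 1.5. About 30 g, no spring, turns at a push under 1 N, falls on to its stop once 0.15 rad past upright. Numbers do not tell the order in the row
- tag_0_base: aluminium bracket of that tag, 52 x 68 mm, top 45 mm above the table; origin under its centre, 12 mm above the table; axes as the rail's. Hinge axis along y, 24 mm above the origin. Tag plate: 50 mm wide along y, 5 mm thick, free edge 60 mm from the hinge axis: at rest 41 mm to one side of it and 80 mm above the table, upright 96 mm. Neighbours 100 mm apart
- tag_0_spot (a point): spot on the table where that tag's box stands, 135 mm behind the hinge, away from the robot along the rail's x axis; the tag belongs to the box within 25 mm of this spot (the other boxes are some 100 mm away)
- tag_1 (a joint): hinge angle of a white tag plate. 0 = leans 0.75 rad (43 deg) from upright TOWARDS THE ROBOT, raised straight bar (reorder) on top; 0.75 = upright; 1.5 = leans 43 deg AWAY, towards its box, raised round disc (full) on top. Stops at 0 and 1.5. About 30 g, no spring, turns at a push under 1 N, falls on to its stop once 0.15 rad past upright. Numbers do not tell the order in the row
- tag_1_base: aluminium bracket of that tag, 52 x 68 mm, top 45 mm above the table; origin under its centre, 12 mm above the table; axes as the rail's. Hinge axis along y, 24 mm above the origin. Tag plate: 50 mm wide along y, 5 mm thick, free edge 60 mm from the hinge axis: at rest 41 mm to one side of it and 80 mm above the table, upright 96 mm. Neighbours 100 mm apart
- tag_1_spot (a point): spot on the table where that tag's box stands, 135 mm behind the hinge, away from the robot along the rail's x axis; the tag belongs to the box within 25 mm of this spot (the other boxes are some 100 mm away)
- tag_2 (a joint): hinge angle of a white tag plate. 0 = leans 0.75 rad (43 deg) from upright TOWARDS THE ROBOT, raised straight bar (reorder) on top; 0.75 = upright; 1.5 = leans 43 deg AWAY, towards its box, raised round disc (full) on top. Stops at 0 and 1.5. About 30 g, no spring, turns at a push under 1 N, falls on to its stop once 0.15 rad past upright. Numbers do not tell the order in the row
- tag_2_base: aluminium bracket of that tag, 52 x 68 mm, top 45 mm above the table; origin under its centre, 12 mm above the table; axes as the rail's. Hinge axis along y, 24 mm above the origin. Tag plate: 50 mm wide along y, 5 mm thick, free edge 60 mm from the hinge axis: at rest 41 mm to one side of it and 80 mm above the table, upright 96 mm. Neighbours 100 mm apart
- tag_2_spot (a point): spot on the table where that tag's box stands, 135 mm behind the hinge, away from the robot along the rail's x axis; the tag belongs to the box within 25 mm of this spot (the other boxes are some 100 mm away)
- tag_3 (a joint): hinge angle of a white tag plate. 0 = leans 0.75 rad (43 deg) from upright TOWARDS THE ROBOT, raised straight bar (reorder) on top; 0.75 = upright; 1.5 = leans 43 deg AWAY, towards its box, raised round disc (full) on top. Stops at 0 and 1.5. About 30 g, no spring, turns at a push under 1 N, falls on to its stop once 0.15 rad past upright. Numbers do not tell the order in the row
- tag_3_base: aluminium bracket of that tag, 52 x 68 mm, top 45 mm above the table; origin under its centre, 12 mm above the table; axes as the rail's. Hinge axis along y, 24 mm above the origin. Tag plate: 50 mm wide along y, 5 mm thick, free edge 60 mm from the hinge axis: at rest 41 mm to one side of it and 80 mm above the table, upright 96 mm. Neighbours 100 mm apart
- tag_3_spot (a point): spot on the table where that tag's box stands, 135 mm behind the hinge, away from the robot along the rail's x axis; the tag belongs to the box within 25 mm of this spot (the other boxes are some 100 mm away)
- bin_full_0: open card box of 65 x 65 mm, 57 mm high, loose, 0.2 kg, origin under its centre; FULL of pale beads to near the brim. Stands behind one of the four tags
- bin_empty_0: open card box of 65 x 65 mm, 57 mm high, loose, 0.2 kg, origin under its centre; EMPTY: one looks down on its bare card floor. Stands behind one of the four tags
- bin_full_1: open card box of 65 x 65 mm, 57 mm high, loose, 0.2 kg, origin under its centre; FULL of pale beads to near the brim. Stands behind one of the four tags
- bin_empty_1: open card box of 65 x 65 mm, 57 mm high, loose, 0.2 kg, origin under its centre; EMPTY: one looks down on its bare card floor. Stands behind one of the four tags
- spool_red: red thread spool, 36 mm across, 44 mm high, standing past the left end of the row of boxes; loose, a bystander; origin under its centre
- spool_yellow: yellow thread spool, 36 mm across, 44 mm high, standing past the right end of the row of boxes; loose, a bystander; origin under its centre
- spool_blue: blue thread spool, 36 mm across, 44 mm high, standing between the robot and the rail, 130 mm or so from the hinges; loose, a bystander; origin under its centre
- the_tweezers: steel tweezers, 15 x 122 x 10 mm, lying between the robot and the rail; loose, a bystander; origin under its centre
- vial: little glass vial, 11 x 36 x 11 mm, lying between the robot and the rail; loose, a bystander; origin under its centre

How it is judged (in metres and radians):
At the end, for the whole second after the job is handed in: The tag in front of each full box rests on its far stop (joint above 1.4 of 1.5 rad, disc on top), the tag in front of each empty box on its near stop (joint below 0.1 rad, bar on top), all still (under 0.1 rad/s), each box within 40 mm of the spot behind its tag (((horizontal distance between any of bin_full_0, bin_full_1 and tag_0_spot below 0.04 m and value of joint tag_0 above 1.4 rad) or (horizontal distance between any of bin_empty_0, bin_empty_1 and tag_0_spot below 0.04 m and value of joint tag_0 below 0.1 rad)) and ((horizontal distance between any of bin_full_0, bin_full_1 and tag_1_spot below 0.04 m and value of joint tag_1 above 1.4 rad) or (horizontal distance between any of bin_empty_0, bin_empty_1 and tag_1_spot below 0.04 m and value of joint tag_1 below 0.1 rad)) and ((horizontal distance between any of bin_full_0, bin_full_1 and tag_2_spot below 0.04 m and value of joint tag_2 above 1.4 rad) or (horizontal distance between any of bin_empty_0, bin_empty_1 and tag_2_spot below 0.04 m and value of joint tag_2 below 0.1 rad)) and ((horizontal distance between any of bin_full_0, bin_full_1 and tag_3_spot below 0.04 m and value of joint tag_3 above 1.4 rad) or (horizontal distance between any of bin_empty_0, bin_empty_1 and tag_3_spot below 0.04 m and value of joint tag_3 below 0.1 rad)) and velocity of joint tag_0 between -0.1 and 0.1 rad/s and velocity of joint tag_1 between -0.1 and 0.1 rad/s and velocity of joint tag_2 between -0.1 and 0.1 rad/s and velocity of joint tag_3 between -0.1 and 0.1 rad/s); the robot touches nothing.
It fails at once if a box is lifted, or shifted by more than 20 mm (distance of any of bin_full_0, bin_empty_0, bin_full_1, bin_empty_1 from where it was at the start of the episode above 0.02 m).
It fails at once if a bystander (spool, tweezers, vial) is lifted, or shifted by more than 25 mm (distance of any of spool_red, spool_yellow, spool_blue, the_tweezers, vial from where it was at the start of the episode above 0.025 m).
It fails at once if a tag or its bracket is pinched between the fingers or forced with more than 12 N (contact force between the fingers and tag_0_base above 12 N or contact force between the fingers and tag_1_base above 12 N or contact force between the fingers and tag_2_base above 12 N or contact force between the fingers and tag_3_base above 12 N).
It also fails if it takes over 38 s, if anything falls off the work surface, if the arm or the gripper's body presses on something with over 40 N, if the wrist force passes 120 N, or if a joint passes its speed limit or range.

## Working session

There is one attempt and no reset: what is moved stays moved. The work goes in short steps, Python scripts to look and compute and a shell command to move; the robot and the scene stay as the last step left them, time stands still between calls to the robot, and variables do not carry over. Pictures are saved under pics/ and viewed, at most 10 in all, crops included, and the job is handed in when it is done.

```bash
mkdir -p pics; python3 - <<'E'
from bench import *
import cv2,numpy as np
s=sense();print(s['time'],s['tool_pos'],s['tcp_rot'],s['finger_gap'])
ims=[]
for n in("top","side"):
    p=snapshot(n);cv2.imwrite(f"pics/{n}0.png",p["image"][:,:,::-1])
    print(n,np.round(p["R"],3).tolist(),np.round(p["t"]),p["intrinsics"][0],)
    for q in["rail","tag_0_base","bin_full_0","bin_empty_0","spool_blue","the_tweezers","vial"]:
        print(q,[(np.round(d["location"]).tolist(),round(d["conf"],2)) for d in place_of(p,q)])
E
```

```text
0.0 [205.92597735 562.95718603 221.03690484] [-1.79895213e+02 -8.29593807e-03  1.59902173e+02] 85.38712142949888
top [[0.013, -1.0, 0.023], [-0.99, -0.017, -0.144], [0.144, -0.021, -0.989]] [ -5. 587. 932.] [491.03283211   0.         318.09251273]
rail [([541.0, -68.0, 14.0], 0.56)]
tag_0_base [([551.0, 29.0, 16.0], 0.61)]
bin_full_0 [([696.0, 104.0, 0.0], 0.62), ([683.0, 10.0, 1.0], 0.61)]
bin_empty_0 [([671.0, -91.0, -0.0], 0.97), ([650.0, -182.0, 2.0], 0.73), ([547.0, 27.0, 12.0], 0.66)]
spool_blue [([435.0, 167.0, -1.0], 0.63)]
the_tweezers [([439.0, 8.0, -1.0], 0.76)]
vial [([408.0, -177.0, 2.0], 0.52)]
side [[-0.968, -0.249, -0.022], [-0.138, 0.608, -0.782], [0.208, -0.754, -0.623]] [533. 109. 862.] [464.65744535   0.         318.35772123]
rail [([544.0, -18.0, 0.0], 0.56)]
tag_0_base [([550.0, 29.0, 13.0], 0.87)]
bin_full_0 [([693.0, 108.0, -0.0], 0.84), ([683.0, 7.0, 3.0], 0.8), ([548.0, 24.0, 13.0], 0.68)]
bin_empty_0 [([674.0, -95.0, -0.0], 0.88), ([654.0, -190.0, -2.0], 0.75)]
spool_blue [([440.0, 166.0, -2.0], 0.86), ([626.0, -286.0, 5.0], 0.67)]
the_tweezers [([430.0, 6.0, 0.0], 0.55)]
vial [([406.0, -179.0, -3.0], 0.5)]
```

View pics/top0.png

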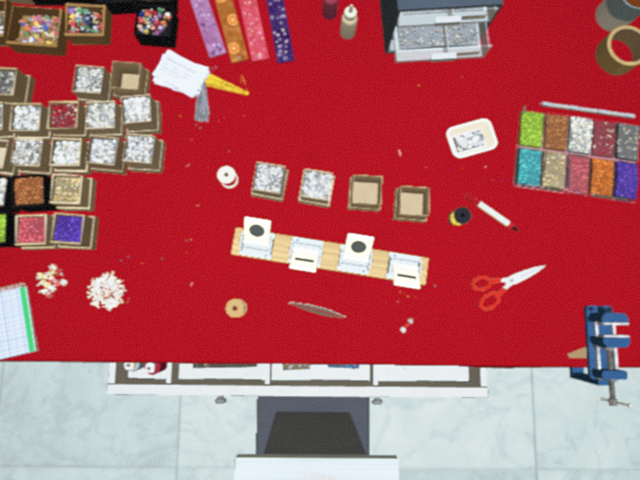

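View pics/side0.png

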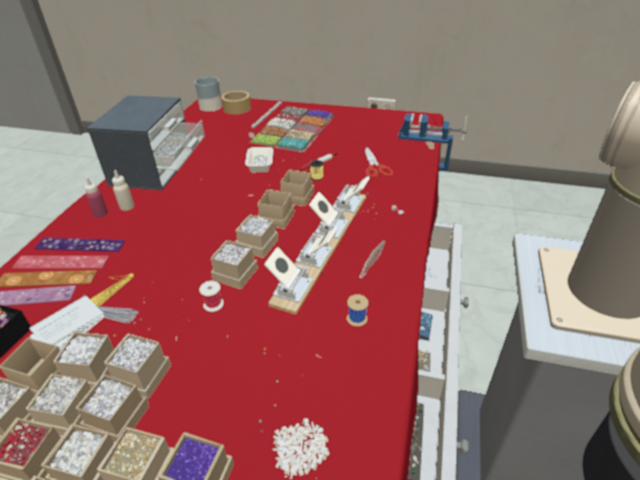

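The top picture shows boxes from left to right: full (268,180), full (317,187), empty (365,192), empty (411,203). The tags are disc (257,232), bar (305,258), disc (357,245), bar (406,270), so the two middle tags are wrong. Tag A, hinge near (549,27), must go away from the robot. Tag B, hinge near (536,-73), must come towards it. The side picture agrees, and it shows the rail yaw at about -8°.

```bash
python3 -m handwheel '[[-1,-1.9,-2.7,0,0,0,-0.105],[-1,-1.9,-2.7,0,0,0,-0.105],[-1,-1.9,-2.7,0,0,0,0],[-1,-1.9,-2.7,0,0,0,0],[-1,-1.9,-2.7,0,0,0,0],[-1,-1.9,-2.7,0,0,0,0],[-1,-1.9,-2.7,0,0,0,0],[-1,-1.9,-2.7,0,0,0,0],[-1,-1.9,-2.7,0,0,0,0],[-1,-1.9,-2.7,0,0,0,0],[-1,-1.9,-2.7,0,0,0,0],[-1,0,0,0,0,0,0]]' 20
cat > h.py <<'E'
import numpy as np
from bench import sense
from scipy.spatial.transform import Rotation as Ro
def go(target,yaw=None):
    s=sense();R=Ro.from_euler('xyz',s['tcp_rot'],degrees=True)
    print(s['time'],np.round(s['tool_pos'],1),np.round(s['tcp_rot'],2),np.round(s['ft_force'],1),s['finger_gap'])
    print('tool cm',np.round(R.inv().apply(np.array(target)-s['tool_pos'])/10,2))
E
python3 -c "
from h import go
go([475,37,150])"
```

```text
time: 1.8
tool_pos: [364.0, 231.9, 222.3]
tcp_rot: [-179.9, 0.1, 171.7]
ft_force: [0.2, 0.2, -0.3]
finger_gap: -0.2
grip_force: 0.0
1.8 [364.  231.9 222.3] [-1.7991e+02  1.1000e-01  1.7168e+02] [ 0.2  0.2 -0.3] -0.18047300394930726
tool cm [-13.79 -17.67   7.29]
```

```bash
python3 -m handwheel '[[-1,-1.97,-2.5,1,0,0,0],[-1,-1.97,-2.5,1,0,0,0],[-1,-1.97,-2.5,1,0,0,0],[-1,-1.97,-2.5,1,0,0,0],[-1,-1.97,-2.5,1,0,0,0],[-1,-1.97,-2.5,1,0,0,0],[-1,-1.97,-2.6,1,0,0,0],[-1,0,0,0,0,0,0],[-1,0,0,0,0,0,0]]'
python3 - <<'E'
from h import go
from bench import *
import cv2
go([475,37,82])
p=snapshot("wrist");cv2.imwrite("pics/w1.png",p["image"][:,:,::-1])
for q in["tag_0_base","bin_full_0","bin_empty_0"]: print(q,[(d["location"],round(d["conf"],2)) for d in place_of(p,q)])
E
```

```text
time: 2.55
tool_pos: [473.6, 41.5, 151.3]
tcp_rot: [-180.0, -0.1, 171.8]
ft_force: [0.3, 0.3, 1.2]
finger_gap: 0.1
grip_force: 0.0
2.55 [473.6  41.5 151.3] [-1.7999e+02 -1.0000e-01  1.7176e+02] [0.3 0.3 1.2] 0.09516150065767212
tool cm [-0.22 -0.42  6.93]
tag_0_base []
bin_full_0 [([680.5, 14.0, 0.2], 0.88)]
bin_empty_0 []
```

View pics/w1.png

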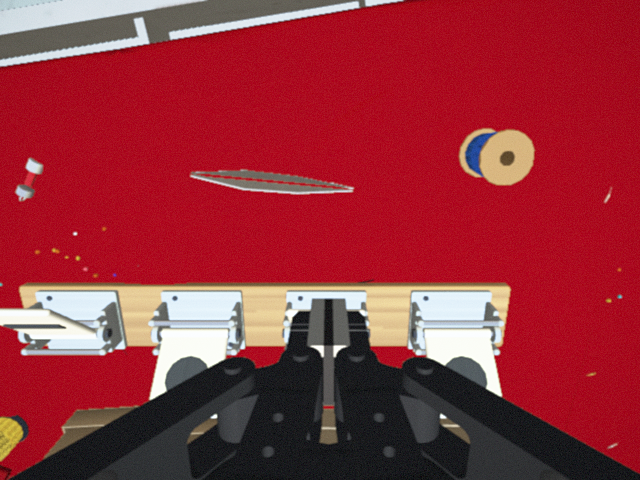

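The wrist picture shows the shut fingertips at (328,300) over the bracket of tag A at (327,315), with the two disc tags at (190,370) and (465,370). The bar tags look edge-on, so I'll check that by projection.

```bash
python3 - <<'E'
from bench import *
import numpy as np,cv2
p=snapshot("wrist")
R,t,K=map(np.array,(p["R"],p["t"],p["intrinsics"]));c=-R.T@t
print("cam",c)
ex=np.array([.99,-.138,0]);ey=np.array([.138,.99,0])
def pr(X): q=K@(R@X+t);return np.round(q[:2]/q[2])
for H in([549,27,36],[535,-72,36],[521,-171,36]):
  H=np.array(H,float)
  for dx,z in((0,0),(-41,44),(41,44)): print(dx,[pr(H+ex*dx+ey*s+[0,0,z]).tolist() for s in(-25,25)])
# row/offset of A's bracket: unproject its screw-side base edge corners at top plate of the base (z~12 rail top)
for u,v in((287,291),(368,291),(119,291),(39,292),(163,291),(242,291)):
  d=R.T@np.linalg.inv(K)@[u,v,1];print(u,v,np.round(c+d*(14-c[2])/d[2],1))
E
```

```text
cam [398.65317175  54.93174299 304.96607065]
0 [[286.0, 327.0], [351.0, 327.0]]
-41 [[277.0, 305.0], [356.0, 305.0]]
41 [[282.0, 412.0], [354.0, 412.0]]
0 [[157.0, 327.0], [222.0, 327.0]]
-41 [[119.0, 305.0], [198.0, 305.0]]
41 [[138.0, 412.0], [210.0, 411.0]]
0 [[27.0, 327.0], [92.0, 327.0]]
-41 [[-39.0, 305.0], [40.0, 304.0]]
41 [[-6.0, 411.0], [66.0, 411.0]]
287 291 [525.   4.  14.]
368 291 [534.1  69.   14. ]
119 291 [ 506.1 -130.6   14. ]
39 292 [ 498. -195.   14.]
163 291 [511.1 -95.4  14. ]
242 291 [519.9 -32.1  14. ]
```

```bash
python3 - <<'E'
import cv2
a=cv2.imread("pics/w1.png")[270:400,220:440];cv2.imwrite("pics/w1c.png",cv2.resize(a,None,fx=3.5,fy=3.5,interpolation=cv2.INTER_CUBIC))
E
```

```text
(no output)
```

View pics/w1c.png

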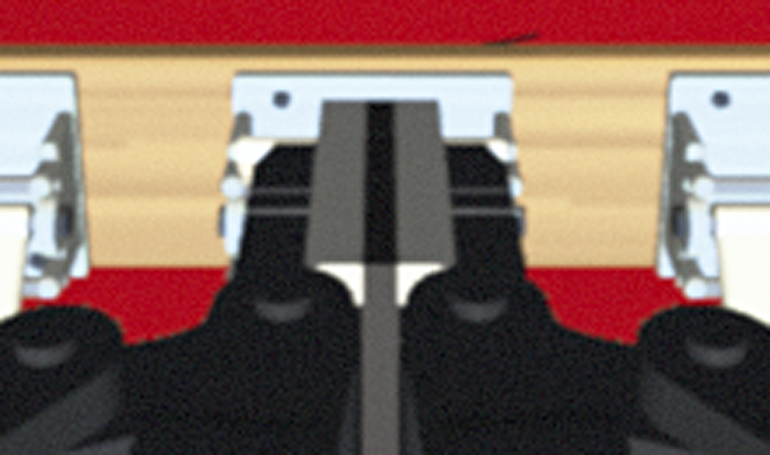

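The crop shows tag A's near-leaning plate edge-on, cream at (250,155), with the fingers centred over its bracket at (372,190). I'll go down and push.

```bash
python3 -m handwheel '[[-1,0,0,2.3,0,0,0],[-1,0,0,2.3,0,0,0],[-1,0,0,2.3,0,0,0],[-1,0,0,0,0,0,0],[-1,-0.8,0,0,0,0,0],[-1,-0.6,0,0,0,0,0],[-1,-0.5,0,0,0,0,0],[-1,-0.5,0,0,0,0,0],[-1,-0.5,0,0,0,0,0],[-1,-0.5,0,0,0,0,0],[-1,-0.5,0,0,0,0,0],[-1,0,0,0,0,0,0]]' && python3 -m handwheel '[[-1,-0.5,0,0,0,0,0],[-1,-0.5,0,0,0,0,0],[-1,-0.5,0,0,0,0,0],[-1,-0.5,0,0,0,0,0],[-1,-0.5,0,0,0,0,0],[-1,-0.5,0,0,0,0,0],[-1,-0.5,0,0,0,0,0],[-1,-0.5,0,0,0,0,0],[-1,0,0,0,0,0,0]]'; python3 -c "
from h import go
go([552,30,82])"
```

```text
time: 3.8
tool_pos: [513.3, 36.9, 83.4]
tcp_rot: [180.0, 0.0, 171.9]
ft_force: [-0.2, -0.3, 0.1]
finger_gap: -0.2
grip_force: 0.0
time: 4.55
tool_pos: [552.8, 31.3, 83.2]
tcp_rot: [180.0, 0.0, 171.9]
ft_force: [0.0, 0.3, -0.6]
finger_gap: -0.2
grip_force: 0.0
4.55 [552.8  31.3  83.2] [1.8000e+02 3.0000e-02 1.7193e+02] [ 0.   0.3 -0.6] -0.16154710628005348
tool cm [ 0.06 -0.14  0.12]
```

```bash
python3 -m handwheel '[[-1,-0.5,0,0,0,0,0],[-1,-0.5,0,0,0,0,0],[-1,0,0,0,0,0,0],[-1,0,0,0,0,0,0],[-1,2,0,0,0,0,0],[-1,2.5,0,0,0,0,0],[-1,0,0,-3,0,0,0],[-1,0,0,-3.5,0,0,0],[-1,0,0,-3.5,0,0,0],[-1,0,0,0,0,0,0],[-1,0,0,0,0,0,0]]'
python3 - <<'E'
from bench import *
import cv2
p=snapshot("side");a=p["image"][150:330,200:400,::-1];cv2.imwrite("pics/s2.png",cv2.resize(a,None,fx=3,fy=3,interpolation=cv2.INTER_CUBIC))
from h import go
# B hinge approx (538,-70): standing at +78 behind it
go([538+77,-70-11,180])
E
```

```text
time: 5.47
tool_pos: [519.1, 36.4, 186.4]
tcp_rot: [180.0, 0.4, 171.9]
ft_force: [-0.2, 0.1, -0.8]
finger_gap: -0.1
grip_force: 0.0
5.5167 [517.8  36.4 184.1] [1.7998e+02 1.3000e-01 1.7193e+02] [-1.  -0.4 -0.8] -0.05211689149436164
tool cm [-11.27 -10.26   0.43]
```

View pics/s2.png

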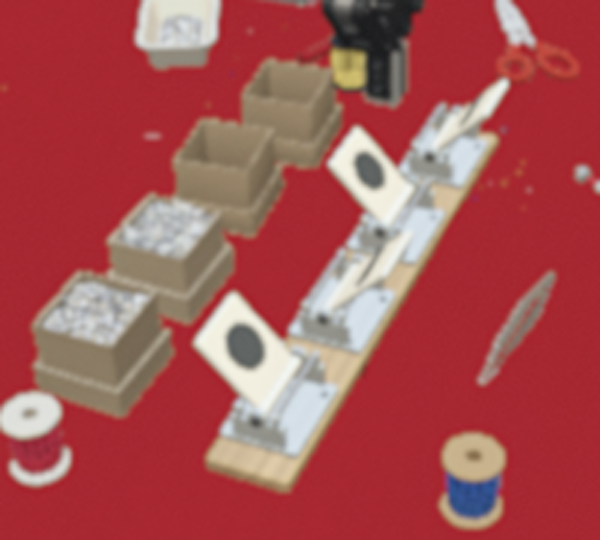

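The side picture shows tag A, crop (375,270), still leaning towards the robot. The fingers are up at crop (385,100). I'll check where the fingertips really are.

```bash
python3 - <<'E'
from bench import *
import numpy as np,cv2
p=snapshot("side");s=sense()
R,t,K=map(np.array,(p["R"],p["t"],p["intrinsics"]))
print(s['tool_pos'])
def pr(X): q=K@(R@X+t);q=q[:2]/q[2];return np.round(((q-[200,150])*3))
for dz in(0,17,30,45): print(dz,pr(s['tool_pos']-[0,0,dz]))
ex=np.array([.99,-.138,0]);ey=np.array([.138,.99,0]);H=np.array([551,29,36.])
for o in(0,-100):
  for dx,z in((0,0),(-41,44),(41,44)): print(o,dx,[pr(H+ey*(o+s)+ex*dx+[0,0,z]).tolist() for s in(-25,25)])
E
```

```text
[516.83432711  36.42527926 182.57647672]
0 [389. 116.]
17 [389. 140.]
30 [389. 158.]
45 [389. 178.]
0 0 [[357.0, 267.0], [328.0, 312.0]]
0 -41 [[414.0, 229.0], [386.0, 274.0]]
0 41 [[299.0, 203.0], [268.0, 246.0]]
-100 0 [[409.0, 187.0], [384.0, 226.0]]
-100 -41 [[463.0, 148.0], [439.0, 187.0]]
-100 41 [[356.0, 126.0], [329.0, 163.0]]
```

```bash
python3 - <<'E'
from bench import *
import numpy as np,cv2
s=sense();p=snapshot("side");a=cv2.resize(p["image"][80:230,240:440,::-1],None,fx=4,fy=4,interpolation=cv2.INTER_CUBIC)
R,t,K=map(np.array,(p["R"],p["t"],p["intrinsics"]))
for dz in(17,0,-20,-40):
  q=K@(R@(s['tool_pos']-[0,0,dz])+t);q=(q[:2]/q[2]-[240,80])*4;cv2.drawMarker(a,tuple(int(v) for v in q),(0,255,0) if dz else (255,255,0),0,12,2)
cv2.imwrite("pics/s3.png",a);print(s['tool_pos'],s['ft_force'])
E
```

```text
[516.83432711  36.42527926 182.57647672] [-0.42115851 -0.31790736 -1.05959973]
```

View pics/s3.png

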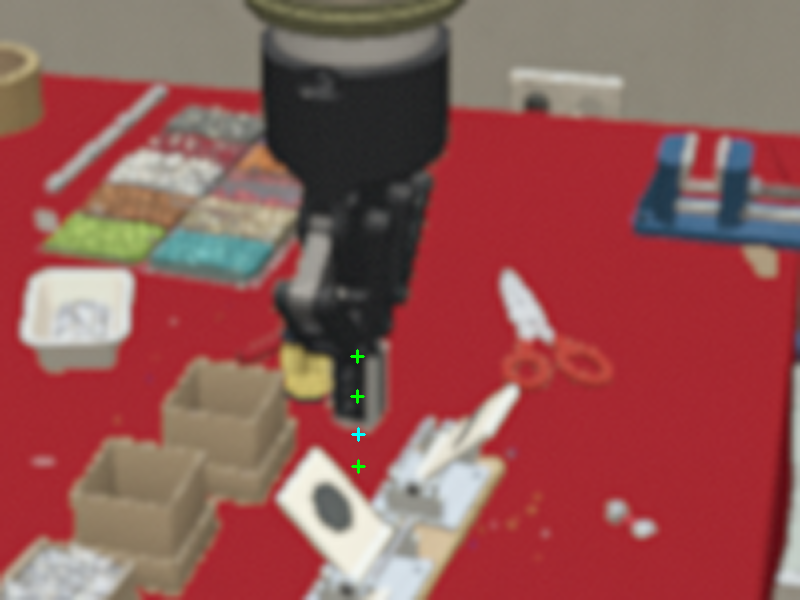

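The shut fingertips at (360,422) sit about 7 mm above the reported TCP (434), not 17 mm below it. The tip passed over tag A, so I'll repeat the push about 26 mm lower.

```bash
python3 -m handwheel '[[-1,2.3,0,0,0,0,0],[-1,2.3,0,0,0,0,0],[-1,0,0,3,0,0,0],[-1,0,0,3,0,0,0],[-1,0,0,3,0,0,0],[-1,0,0,2,0,0,0],[-1,0,0,1.5,0,0,0],[-1,0,0,0,0,0,0],[-1,-0.8,0,0,0,0,0],[-1,-0.7,0,0,0,0,0],[-1,0,0,0,0,0,0],[-1,0,0,0,0,0,0]]'
python3 - <<'E'
from bench import *
import numpy as np,cv2
from h import go
go([551,29,57])
s=sense();p=snapshot("side");a=cv2.resize(p["image"][130:280,240:440,::-1],None,fx=4,fy=4,interpolation=cv2.INTER_CUBIC)
cv2.imwrite("pics/s4.png",a)
E
```

```text
time: 6.62
tool_pos: [488.2, 40.6, 59.5]
tcp_rot: [180.0, 0.1, 171.9]
ft_force: [0.6, -0.1, -0.0]
finger_gap: -0.0
grip_force: 0.0
6.6167 [488.2  40.6  59.5] [1.7998e+02 1.4000e-01 1.7192e+02] [ 0.6 -0.1 -0. ] -0.04374814205855103
tool cm [-6.38 -0.27  0.26]
```

View pics/s4.png

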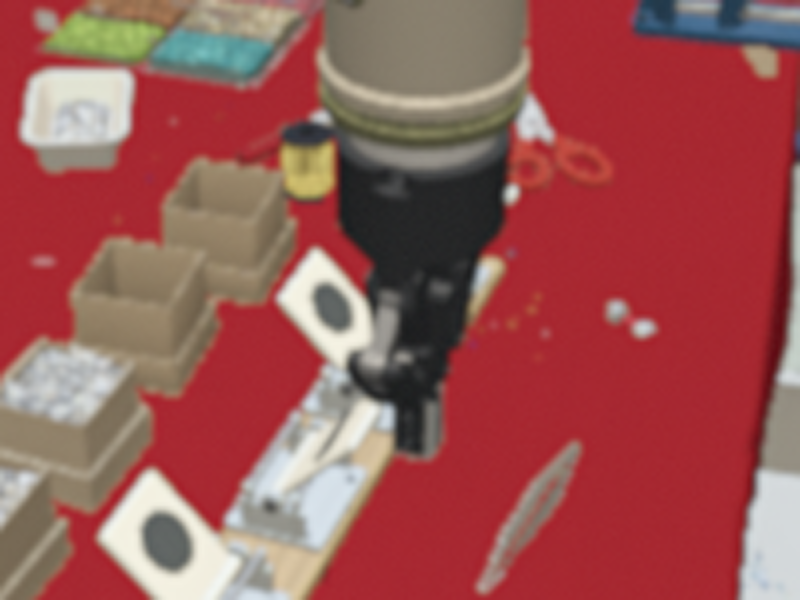

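The side picture shows the tip at (418,455), beside the robot-side edge of tag A at (375,410). I'll compute where that is.

```bash
python3 - <<'E'
from bench import *
import numpy as np,cv2
s=sense();p=snapshot("side")
R,t,K=map(np.array,(p["R"],p["t"],p["intrinsics"]));T=s['tool_pos']
def pr(X): q=K@(R@X+t);q=q[:2]/q[2];return np.round((q-[240,130])*4).tolist()
print(T,"tcp",pr(T),"17 ahead",pr(T-[0,0,17]))
c=-R.T@t;d=R.T@np.linalg.inv(K)@[240+418/4,130+452/4,1]
for z in(40,50,60,66,70,80): print(z,np.round(c+d*(z-c[2])/d[2],1))
ex=np.array([.99,-.138,0]);ey=np.array([.138,.99,0]);H=np.array([551,29,36.])
print([pr(H+ex*dx+ey*s_+[0,0,z]) for dx,z in((0,0),(-41,44)) for s_ in(-25,25)])
# also wrist pose check: bracket prediction in wrist
p=snapshot("wrist");cv2.imwrite("pics/w4.png",p["image"][:,:,::-1])
R,t,K=map(np.array,(p["R"],p["t"],p["intrinsics"]))
def pr(X): q=K@(R@X+t);q=q[:2]/q[2];return np.round(q).tolist()
print("wrist tip",pr(T),pr(T-[0,0,17]),"edge",[pr(H+ex*-41+ey*s_+[0,0,44]) for s_ in(-25,25)])
E
```

```text
[487.66384329  40.64204852  59.22662641] tcp [417.0, 463.0] 17 ahead [416.0, 489.0]
40 [493.2   9.7  40. ]
50 [490.9  21.6  50. ]
60 [488.5  33.6  60. ]
66 [487.1  40.7  66. ]
70 [486.1  45.5  70. ]
80 [483.8  57.4  80. ]
[[316.0, 436.0], [278.0, 496.0], [392.0, 385.0], [354.0, 446.0]]
wrist tip [326.0, 306.0] [326.0, 290.0] edge [[256.0, 384.0], [382.0, 383.0]]
```

View pics/w4.png

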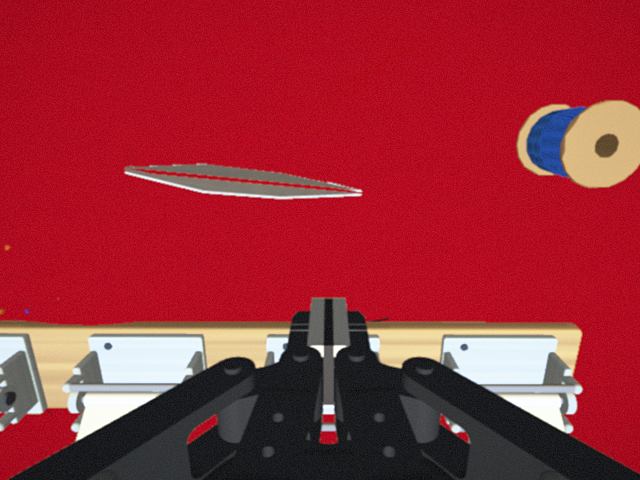

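The wrist picture shows the tips at (328,298) in front of tag A's bracket at (323,345). Tip height is about 66 mm and it is centred on the tag, so I'll push.

```bash
python3 -m handwheel '[[-1,-0.6,-0.2,0,0,0,0],[-1,-0.5,0,0,0,0,0],[-1,-0.5,0,0,0,0,0],[-1,-0.5,0,0,0,0,0],[-1,-0.5,0,0,0,0,0],[-1,-0.5,0,0,0,0,0],[-1,-0.5,0,0,0,0,0],[-1,-0.5,0,0,0,0,0],[-1,-0.5,0,0,0,0,0],[-1,-0.5,0,0,0,0,0],[-1,-0.5,0,0,0,0,0],[-1,-0.5,0,0,0,0,0]]' && python3 -m handwheel '[[-1,-0.5,0,0,0,0,0],[-1,-0.5,0,0,0,0,0],[-1,0,0,0,0,0,0],[-1,0,0,0,0,0,0],[-1,2.5,0,0,0,0,0],[-1,2.5,0,0,0,0,0],[-1,0,0,-3,0,0,0],[-1,0,0,-3.5,0,0,0],[-1,0,0,-3.5,0,0,0],[-1,0,0,-2,0,0,0],[-1,0,0,0,0,0,0],[-1,0,0,0,0,0,0]]'
python3 - <<'E'
from bench import *
import cv2
p=snapshot("side");a=p["image"][150:330,200:400,::-1];cv2.imwrite("pics/s5.png",cv2.resize(a,None,fx=3,fy=3,interpolation=cv2.INTER_CUBIC))
from h import go
go([538+77,-70-11,180])
E
```

```text
time: 7.77
tool_pos: [547.1, 30.1, 58.1]
tcp_rot: [-180.0, -0.0, 171.9]
ft_force: [-0.3, 0.2, -0.3]
finger_gap: -0.2
grip_force: 0.0
time: 8.77
tool_pos: [508.0, 35.9, 179.9]
tcp_rot: [180.0, 0.2, 171.9]
ft_force: [-0.2, -0.0, -0.8]
finger_gap: 0.4
grip_force: 0.0
8.8167 [506.9  35.9 178. ] [1.8000e+02 2.0000e-02 1.7194e+02] [-0.6 -0.3 -1. ] 0.05860911216469366
tool cm [-12.34 -10.06  -0.19]
```

View pics/s5.png

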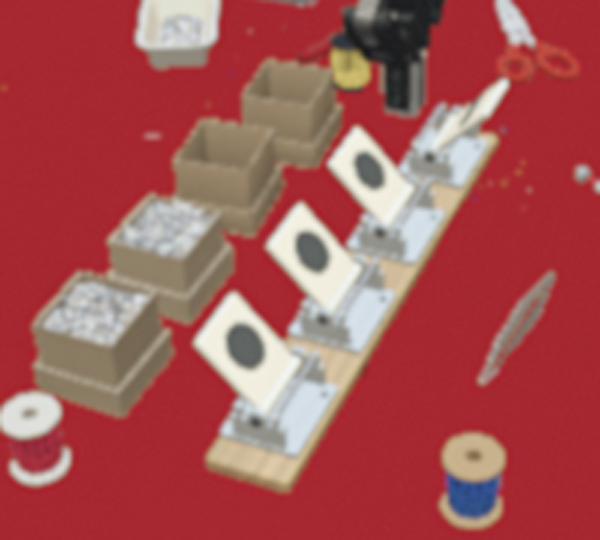

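Tag A, crop (313,250), now leans towards its box with the disc on top. Next is tag B, crop (370,170): go behind it and pull it over towards the robot.

```bash
python3 -m handwheel '[[-1,-2.4,-2,0,0,0,0],[-1,-2.4,-2,0,0,0,0],[-1,-2.4,-2,0,0,0,0],[-1,-2.4,-2,0,0,0,0],[-1,-2.4,-2,0,0,0,0],[-1,0,0,0,0,0,0],[-1,0,0,3,0,0,0],[-1,0,0,3,0,0,0],[-1,0,0,3,0,0,0],[-1,0,0,2,0,0,0],[-1,0,0,1,0,0,0],[-1,0,0,0,0,0,0]]' && python3 -c "
from h import go
go([538,-70,57])"
```

```text
time: 9.82
tool_pos: [608.1, -79.1, 53.1]
tcp_rot: [180.0, -0.5, 171.9]
ft_force: [-0.7, -0.3, 1.5]
finger_gap: -0.1
grip_force: 0.0
9.8167 [608.1 -79.1  53.1] [179.96  -0.47 171.94] [-0.7 -0.3  1.5] -0.05207377212501956
tool cm [ 7.07 -0.08 -0.33]
```

```bash
python3 -m handwheel '[[-1,0.8,0,-0.2,0,0,0],[-1,0.7,0,0,0,0,0],[-1,0.6,0,0,0,0,0],[-1,0.6,0,0,0,0,0],[-1,0.6,0,0,0,0,0],[-1,0.6,0,0,0,0,0],[-1,0.6,0,0,0,0,0],[-1,0.6,0,0,0,0,0],[-1,0.6,0,0,0,0,0],[-1,0.6,0,0,0,0,0],[-1,0.6,0,0,0,0,0],[-1,0.6,0,0,0,0,0]]' && python3 -m handwheel '[[-1,0.5,0,0,0,0,0],[-1,0,0,0,0,0,0],[-1,0,0,0,0,0,0],[-1,-2.5,0,0,0,0,0],[-1,-2.5,0,0,0,0,0],[-1,0,0,-3,0,0,0],[-1,0,0,-3.5,0,0,0],[-1,0,0,-3.5,0,0,0],[-1,0,0,-3,0,0,0],[-1,0,0,0,0,0,0],[-1,0,0,0,0,0,0]]'
python3 - <<'E'
from bench import *
import cv2
p=snapshot("side");a=p["image"][150:330,200:400,::-1];cv2.imwrite("pics/s6.png",cv2.resize(a,None,fx=3,fy=3,interpolation=cv2.INTER_CUBIC))
E
```

```text
time: 10.82
tool_pos: [536.9, -69.4, 60.0]
tcp_rot: [180.0, -0.0, 171.9]
ft_force: [0.4, -0.3, 0.4]
finger_gap: 0.2
grip_force: 0.0
time: 11.73
tool_pos: [584.2, -76.3, 193.2]
tcp_rot: [-180.0, 0.3, 171.9]
ft_force: [-0.2, -0.4, -0.4]
finger_gap: -0.1
grip_force: 0.0
```

View pics/s6.png

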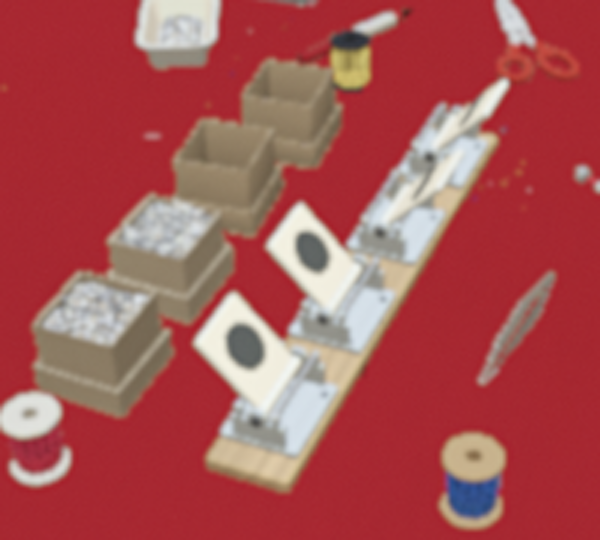

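Both full boxes (bottom left) now have disc tags leaning towards them. Both empty boxes have tags leaning towards the robot, with tag B at (425,190). The boxes and small things have not moved.

```bash
python3 -c "
from bench import hand_in
print(hand_in())"
```

```text
the job is handed in; nothing more can be done
None
```

I pushed over the two wrong tags, the middle two in the row, and handed the job in after about 12 s of robot time: the last side picture shows all four tags matching their boxes and nothing else moved, but the hand-in returned no verdict.

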